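# Open the ware box and slide the hand-rest across

## Robot

A 7-joint arm with a two-finger parallel gripper is mounted at the origin on the work surface. World frame = base frame: x ahead of the robot, y to its left, z up, the work surface at z = 0. Lengths are in m, angles in rad, forces in N, time in s.
With the tool pointing down it reaches from about 0.425 to 0.875 m from the base axis. Payload 8.4 kg.
Tool frame: the origin (TCP) lies on the centre line of the jaws, within the pads' length; the fingertips stand 11 mm ahead of it and the grasp point (between the pads) lies 8 mm behind it; z points along the fingers, y is the line along which they close (so a half turn about z gives the same grasp; the last joint's range is limited). The gripper opens to 85 mm and grips with 20 to 120 N. Pads are 22 mm wide; open, the fingers measure 114 mm over their backs; the gripper's body (76 mm by 85 mm) begins 54 mm behind the grasp point. The pads swing forward as they close: fully open they stand 13 mm farther back than shut.
Start: joints at [1.152, 0.333, 0.04, 1.465, -0.013, 1.343, -0.059], TCP at [0.204, -0.617, 0.242] pointing down, gripper open.
Joint ranges: [-2.58, 2.58], [-0.38, 2.09], [-1.3, 1.39], [0.25, 2.4], [-1.5, 4.64], [0.08, 2.09], [-2.65, 2.65]. Speed limits (rad/s): [2.22, 2.22, 2.79, 2.79, 3.14, 3.14, 3.14].

## Interface

Orientations are given as a unit quaternion [w, x, y, z].
In Python, from cell import robot, snapshot gives the robot as it stands. The module is installed in compiled form; this text tells all that it offers.
- The arm moves only by the tool apply_moves, never from a script. Its argument "commands" is a list of rows, each an object with "slide": the shift along the tool's x, y, z in m, a list of three; "rot": the turn, a rotation vector about the tool's x, y, z in degrees, a list of three; "jaw": the closure, from 0 (fully open) to 1 (shut). In form: [{"slide": [dx, dy, dz], "rot": [rx, ry, rz], "jaw": jaw}, ...]. A call has exactly 10 rows; each row is the pose to reach, as a shift and turn from the pose commanded when the call began, along the tool's axes at that moment; what a row does not reach only later rows make up. A row lasts 1/12 s, in which the tool goes at most 41.7 mm and 7.16 degrees, less where a joint would pass 70% of its speed; a pose out of reach is approached as far as the arm can. A call with a gripper value outside its range is refused whole. The fingers move at their own pace and stop on an object; "grip_force" is the grip in N (left out, the last holds). Time passes only in rows, so rows that repeat a pose let the fingers close, or fill a call up. It gives the time, the measured TCP pose, the force, the opening and the grip force at its end, in the units of the state.
- robot.state(): the state, without advancing time (a new reading comes with each control period).
- snapshot(name): name is "scene" or "side" or "wrist"; returns a dict with "frame" (420x560x3 uint8, blue, green, red), "z_map" (420x560 float32, m along the optical axis (not along the pixel's ray), 0 where there is no reading), "mtx" (3x3 intrinsics, pixels), "k1" (the pictures are not rectified: a ray, as slopes to the right and down, at radius r is drawn at 1 + k1 r^2 times it, then the intrinsics apply), "position" and "attitude" of the camera in the world; the wrist camera has in their place "T_tool_cam" (4x4, takes a point from camera to tool coordinates, whose origin is the TCP and whose axes are the flange's). Camera axes: x right, y down, z forward; pixel columns grow to the right and rows downward; lengths in m; the calibration is good to about 2 mm. A picture is of the moment at which its call begins: read the wrist's pose just before it.
- robot.sign_off(): hands the job in; it is judged then, once.
The state is a dict: "time_s": time; "qpos": joint angles; "dq": joint speeds; "joint_efforts": joint torques, N m; "tcp_pos": TCP position; "ee_rot": TCP orientation; "ft_force": force on the tool from outside, world axes, zero at the start; "ft_torque": the same for the moment, N m; "grip_width": opening from 0.0 (shut) to 1.0 (fully open); "finger_force": force on a finger pad.
Only numpy, scipy, OpenCV 4.12 (cv2) and the standard library are available. Lean on these libraries where they do the work, as an engineer would, in place of code of your own. Each camera call takes 0.05 s, during which the arm holds its last target. There are 200 camera calls.

## Task

The dish in the ware box is ready for decorating. Push the box's blue bifold dust cover by its yellow pull until its two panels stand folded flat against each other, then slide the dark wooden hand-rest bar along its lane and over the open box until its far end comes up against the metal stop on the opposite rest. Leave the dish in the box and the other pottery where they are.

Things in the scene. Friction and masses are not known exactly. Their poses are not given: they have to be found in the camera images.
- station: Fixed wooden ware-box station; origin on the table under the centre of the box, x' along the box, y' across it, z up. The plywood box is 156 (x') x 84 (y') mm, open on top, rim 60 mm high. A deck stands on its -y' side and a rest on its +y' side; the gap between them is 86 mm.
- deck (a point): Middle of the pale deck's edge at the gap (x' +20, y' -43 mm), on its top, 88 mm above the table. The deck is 84 mm wide and runs from here 192 mm towards -y'; aluminium guide strips 8 mm high along its long sides leave a 64 mm wide lane for the bar.
- stop (a point): Foot of the face of the aluminium stop (x' +20, y' +102 mm) on the opposite rest. The rest is pale wood, 84 mm wide, from y' +43 mm to the stop, top 86.5 mm above the table; the stop is 22 mm higher.
- hinge (a point): Middle of the hinge joining the blue cover's inner panel to the box end (x' -75 mm, 64 mm high), axis along y'. Inner and outer panel are each 75 mm (from hinge to hinge, or to the free edge) x 78 mm x 8 mm thick, joined at the ridge. The outer panel's free edge always stays at hinge height, so the cover rises as a tent as that edge is pushed towards -x'.
- cover (a joint): Fold angle a (rad): tilt of each panel from the horizontal. 0 = both flat over the box, 1.53 = end of travel, both upright and flat against each other. The free edge is at x' = -75 + 150 cos(a) mm. Starts partly raised (0.45 to 0.75). Stiff hinges: stays where it is left; about 3 to 10 N pushes it.
- pull (a point): Centre of the yellow round pull (16 mm diameter, 70 mm long, along y') on the outer face of the outer panel at its free edge, its axis 14 mm off the panel's inner face and 6 mm from the edge. When the cover is folded it is at x' = about -55 mm, 70 mm high.
- bar_center (a point): Centre of the loose dark wooden hand-rest bar, 200 mm long (its y axis), 44 mm wide (x), 22 mm high (z), 0.15 to 0.3 kg. It starts lying in the lane on the deck, centre at y' = -185 to -145 mm, its rear (-y') end overhanging the deck's end. Pushed home against the stop its centre is at y' = +2 mm and about 98.5 mm above the table.
- dish_center (a point): Centre (14 mm above its underside) of the loose terracotta dish lying in the box, 125 x 60 x 28 mm; to be left alone.
- mug: Terracotta mug, 72 mm diameter, 85 mm high, standing to the left; origin under its centre; to be left alone.
- bowl: Terracotta bowl, 110 mm diameter, 50 mm high, standing to the left; origin under its centre; to be left alone.
- jug: Terracotta jug, 104 mm diameter, 160 mm high, standing to the left; origin under its centre; to be left alone.
Mind the look-alikes: they are no part of the job. What is shaped like the part that bears bar_center but white is not meant.

How it is judged:
On the way, in this order (a step that is already met when the one before it is completed fails the run):
1. the cover is folded, its panels upright and together (value of joint cover above 1.42 rad), for 0.2 s.
2. the bar lies across both rests, up to the stop (y of bar_center in the frame of station between -0.012 and 0.008 m and x of bar_center in the frame of station between -0.002 and 0.042 m and z of bar_center in the frame of station between 0.094 and 0.103 m and angle between the y axis of bar_center and the y axis of station, either way round below 0.2 rad and angle between bar_center's own z axis and vertical below 0.05 rad), for 0.2 s.
At the end, for the whole second after the job is handed in: The cover's fold angle is above 1.42 rad; the bar lies flat on both rests, along y' within 0.2 rad, its far end within about 14 mm of the stop, centred on the rests to 22 mm, and at rest (all of step 2 and value of joint cover above 1.42 rad and linear speed of bar below 0.02 m/s); the robot touches nothing.
It fails at once if the dish was shifted more than 15 mm (distance of dish_center from where it was at the start of the episode above 0.015 m).
It fails at once if the mug was shifted more than 20 mm (distance of mug from where it was at the start of the episode above 0.02 m).
It fails at once if the bowl was shifted more than 20 mm (distance of bowl from where it was at the start of the episode above 0.02 m).
It fails at once if the jug was shifted more than 20 mm (distance of jug from where it was at the start of the episode above 0.02 m).
It also fails if it takes over 48 s, if anything falls off the work surface, if the arm or the gripper's body presses on something with over 40 N, if the wrist force passes 120 N, or if a joint passes its speed limit or range.

## Working session

There is one attempt and no reset: what is moved stays moved. The work goes in short steps, Python scripts to look and compute and a tool call to move; the robot and the scene stay as the last step left them, time stands still between calls to the robot, and variables do not carry over. Pictures are saved under pics/ and viewed, at most 10 in all, crops included, and the job is handed in when it is done.

Besides the shell and the picture viewer there is one more tool, called after "Call:" by a JSON object that holds its "method" and its "body". apply_moves: Moves the arm, as the interface text tells. Its arguments: {"type":"object","properties":{"commands":{"type":"array"},"grip_force":{"type":"number"}},"required":["commands"]}

```bash
mkdir -p pics
cat > h.py <<'E'
import numpy as np, cv2, pickle
from cell import robot, snapshot
from scipy.spatial.transform import Rotation as R
def save(names):
    d={}
    for n in names:
        s=robot.state(); c=snapshot(n); c['state']=s; d[n]=c
    return d
def quat(q): return R.from_quat([q[1],q[2],q[3],q[0]]).as_matrix()
def campose(c):
    if 'position' in c:
        a=np.array(c['attitude']); M=a if a.shape==(3,3) else quat(a)
        return M,np.array(c['position'])
    s=c['state'];T=np.array(c['T_tool_cam']);Rt=quat(s['ee_rot'])
    return Rt@T[:3,:3], Rt@T[:3,3]+np.array(s['tcp_pos'])
def cloud(c):
    K=np.array(c['mtx']);h,w=c['z_map'].shape
    u,v=np.meshgrid(np.arange(w),np.arange(h))
    D=np.array([c['k1'],0,0,0,0.])
    p=cv2.undistortPoints(np.stack([u,v],-1).reshape(-1,1,2).astype(np.float64),K,D).reshape(h,w,2)
    z=c['z_map'].astype(float)
    P=np.dstack([p[...,0]*z,p[...,1]*z,z]); M,t=campose(c)
    W=P@M.T+t; W[z<=0]=np.nan
    return W
E
python3 - <<'E'
from h import *
d=save(['scene','side','wrist']); pickle.dump(d,open('d0.pkl','wb'))
for n,c in d.items(): print(n,campose(c)[1].round(3),c['k1'],np.array(c['mtx']).round(1).tolist())
cv2.imwrite('pics/a.png',cv2.resize(d['scene']['frame'],(800,600)))
cv2.imwrite('pics/b.png',cv2.resize(d['side']['frame'],(800,600)))
s=robot.state();print(s)
E
```

```text
scene [1.17  0.029 1.049] 0.024901461515557263 [[429.8, 0.0, 282.1], [0.0, 429.8, 209.6], [0.0, 0.0, 1.0]]
side [-0.076  0.645  0.804] -0.08118366658997873 [[430.0, 0.0, 277.6], [0.0, 430.0, 210.7], [0.0, 0.0, 1.0]]
wrist [ 0.28  -0.592  0.374] 0.018679921603185202 [[310.2, 0.0, 278.5], [0.0, 310.2, 209.5], [0.0, 0.0, 1.0]]
{'time_s': 0.15, 'qpos': array([ 1.15180568,  0.33376683,  0.0398507 ,  1.466088  , -0.01339418,
        1.34332726, -0.05850628]), 'dq': array([-2.27630643e-03, -1.79066342e-03, -3.50126326e-04, -1.92979494e-03,
        7.88035544e-05, -1.77397881e-04, -6.07321152e-04]), 'joint_efforts': array([ 3.12046817e-03, -6.59043360e+01,  1.36792157e+00, -4.05867040e+01,
        1.71143166e-02,  9.71237576e-03,  9.56547319e-05]), 'tcp_pos': array([ 0.20421638, -0.61670501,  0.24160376]), 'ee_rot': array([-6.45429518e-04,  9.87243577e-01,  1.59215833e-01, -1.46864558e-04]), 'ft_force': array([ 0.29029739, -0.11612971,  0.05656826]), 'ft_torque': array([ 0.0334693 ,  0.00342718, -0.08841693]), 'finger_force': 0.0, 'grip_width': 0.9970561608469907}
```

View pics/a.png

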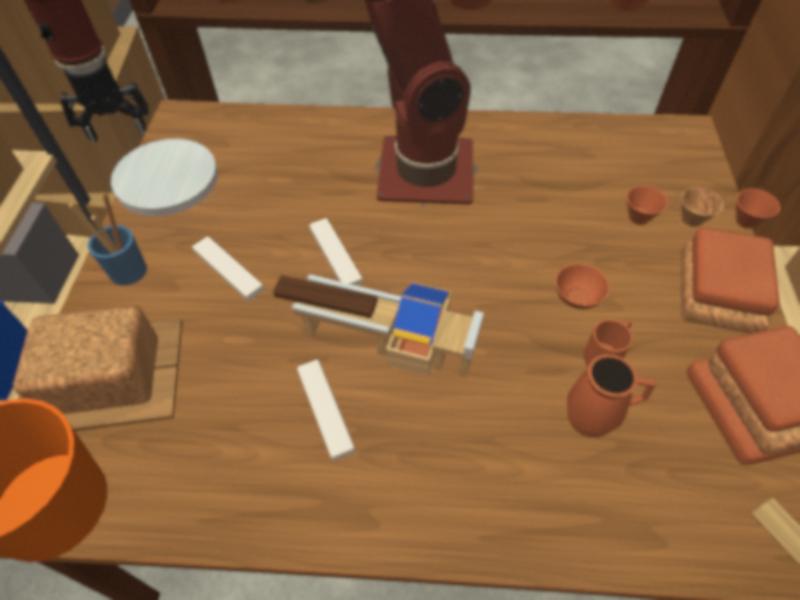

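View pics/b.png

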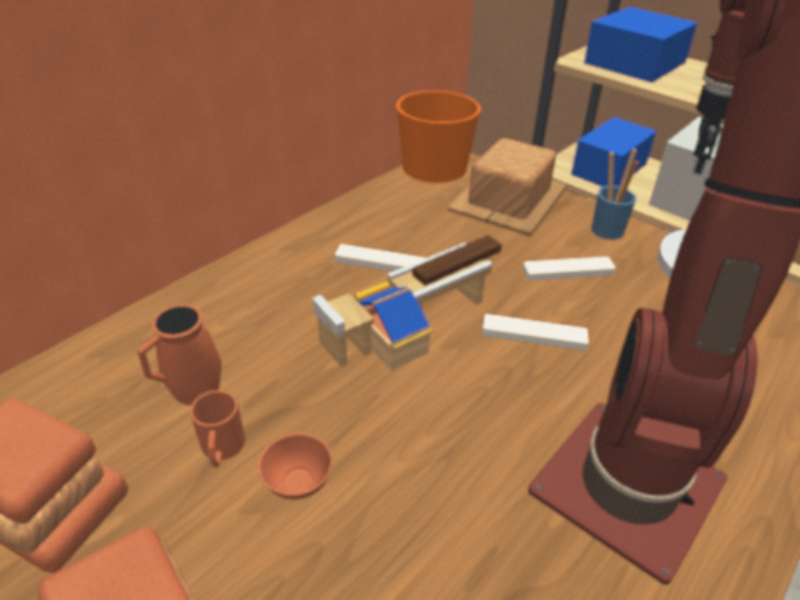

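Scene picture (800x600): the dark bar lies in its lane at (326,296), with white look-alikes at (227,267), (335,250) and (325,408), which are not meant. The blue cover is at (420,312), the yellow pull at (411,337), and the stop at (473,332). Blue boxes on the shelf are background. Pottery is at (581,286), (608,343) and (597,395).

Run:
```python
from h import *
d=pickle.load(open('d0.pkl','rb'))
for n in ['scene','side']:
    c=d[n];W=cloud(c);hsv=cv2.cvtColor(c['frame'],cv2.COLOR_BGR2HSV);H,S,V=cv2.split(hsv)
    X,Y,Z=W[...,0],W[...,1],W[...,2]
    roi=(X>.35)&(X<.85)&(Y>-.45)&(Y<.2)&(Z>.02)&(Z<.2)
    ms={'yellow':(H>20)&(H<32)&(S>180)&(V>150),'blue':(H>105)&(H<130)&(S>150),'dark':(V<100)&(Z>.095)&(Z<.125),
     'alu':(S<60)&(V>120)&(Z>.08),'stoptop':(S<60)&(Z>.1)&(Z<.118)}
    for k,m in ms.items():
        m=m&roi
        k_,lab,st,_=cv2.connectedComponentsWithStats(m.astype(np.uint8))
        for i in range(1,k_):
            if st[i,4]<25: continue
            P=W[lab==i]; 
            r=cv2.minAreaRect(P[:,:2].astype(np.float32)*1000)
            print(n,k,st[i].tolist(),'mean',P.mean(0).round(4),'z',np.percentile(P[:,2],[5,50,95]).round(3),'rect',np.round(r[0],1),np.round(r[1],1),round(r[2],1))
c=d['scene']['frame'][170:290,170:360]
cv2.imwrite('pics/c.png',cv2.resize(c,(760,480),interpolation=cv2.INTER_CUBIC))
```

```text
scene yellow [277, 232, 22, 7, 53] mean [ 0.5495 -0.0078  0.0847] z [0.082 0.085 0.088] rect [549.7  -7.5] [58.1  8.5] 75.7
scene blue [284, 200, 28, 11, 172] mean [0.4586 0.0161 0.0987] z [0.083 0.099 0.113] rect [456.5  16.4] [70.5 49.1] 78.3
scene blue [277, 210, 30, 25, 516] mean [0.5127 0.0018 0.0955] z [0.081 0.095 0.11 ] rect [512.4   1.4] [72.1 45.4] 76.9
scene dark [192, 195, 71, 27, 951] mean [ 0.4836 -0.1739  0.1079] z [0.099 0.109 0.112] rect [ 478.1 -176.4] [197.3  44.1] 78.5
scene alu [216, 192, 95, 26, 357] mean [ 0.4573 -0.1004  0.0983] z [0.089 0.096 0.113] rect [465.1 -86.4] [272.9  33.2] 77.5
scene alu [205, 212, 68, 21, 337] mean [ 0.5217 -0.1419  0.094 ] z [0.087 0.095 0.098] rect [ 519.4 -142. ] [192.4  19. ] 75.0
scene alu [325, 218, 13, 32, 206] mean [0.5481 0.1068 0.1054] z [0.087 0.108 0.111] rect [543.3 106.4] [19.3 88.1] 76.5
scene stoptop [281, 206, 30, 12, 61] mean [0.4863 0.0122 0.1115] z [0.108 0.111 0.115] rect [482.    9.9] [77.8 20.9] 76.0
scene stoptop [325, 218, 13, 28, 178] mean [0.5467 0.1074 0.1078] z [0.104 0.108 0.111] rect [543.7 108.1] [15.
[... 545 characters left out ...]
5217 -0.1191  0.0991] z [0.091 0.096 0.111] rect [ 513.  -140.9] [192.2  31.6] 75.3
side alu [261, 182, 83, 32, 357] mean [ 0.4545 -0.1056  0.0959] z [0.087 0.095 0.113] rect [476.5 -90.9] [274.1  59.3] 73.2
side alu [219, 207, 22, 28, 301] mean [0.5386 0.1119 0.1011] z [0.084 0.106 0.11 ] rect [540.7 102. ] [32.1 86.1] 76.2
side stoptop [288, 171, 38, 18, 50] mean [ 0.5012 -0.1462  0.1099] z [0.107 0.11  0.112] rect [ 500.9 -147.6] [132.8   8.3] 78.4
side stoptop [260, 201, 29, 13, 46] mean [0.485  0.0076 0.1127] z [0.109 0.113 0.115] rect [485.3   9.4] [77.  18.2] 73.2
side stoptop [219, 207, 22, 22, 186] mean [0.5413 0.11   0.1075] z [0.102 0.108 0.111] rect [542.3 108.7] [17.5 86.2] 75.6
```

View pics/c.png

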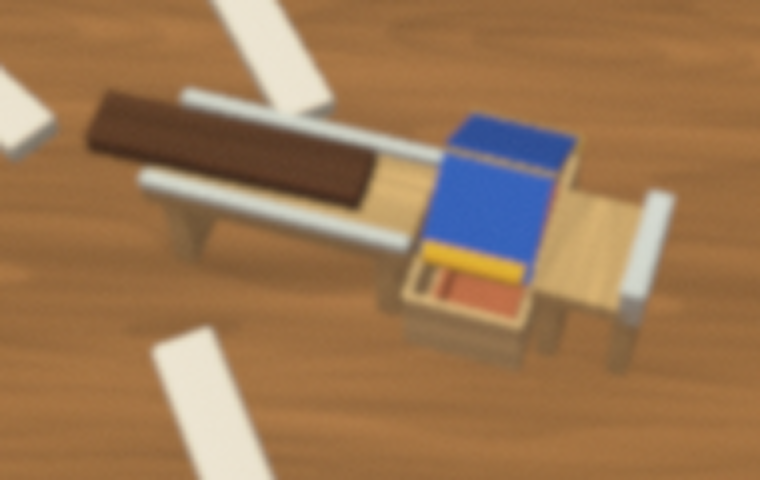

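The bar fits 197x44 mm in size and its top is at about 0.11 m, so it matches the description. The station yaw is about -13.5° and its origin about (0.499, 0.006). Next is a helper that turns station-frame targets into tool shifts.

```bash
cat >> h.py <<'E'
yaw=np.radians(-13.5);O=np.array([.499,.006,0]);RS=R.from_euler('z',yaw).as_matrix()
def to_st(p): return RS.T@(np.array(p)-O)
def plan(x,y,z,tilt):
    "station mm, tilt deg -> slide,rot in tool axes"
    s=robot.state();Rt=quat(s['ee_rot'])
    G=RS@np.diag([1,-1,-1.])@R.from_euler('y',-tilt,degrees=True).as_matrix()
    t=O+RS@np.array([x,y,z])/1000
    print('t',round(s['time_s'],2),'tcp_st',(to_st(s['tcp_pos'])*1000).round(1),'F_st',(RS.T@s['ft_force']).round(1))
    print('slide',(Rt.T@(t-s['tcp_pos'])).round(4).tolist(),'rot',np.degrees(R.from_matrix(Rt.T@G).as_rotvec()).round(2).tolist())
E
python3 -c "
from h import *
plan(84,0,180,22)"
```

```text
t 0.15 tcp_st [-141.3 -674.3  241.6] F_st [ 0.3 -0.   0.1]
slide [0.547, -0.4541, 0.0622] rot [6.04, -21.4, 31.44]
```

Call:
{"method": "apply_moves", "body": {"commands": [{"slide": [0.547,-0.454,0.062],"rot": [6.04,-21.4,31.44],"jaw": 1},{"slide": [0.547,-0.454,0.062],"rot": [6.04,-21.4,31.44],"jaw": 1},{"slide": [0.547,-0.454,0.062],"rot": [6.04,-21.4,31.44],"jaw": 1},{"slide": [0.547,-0.454,0.062],"rot": [6.04,-21.4,31.44],"jaw": 1},{"slide": [0.547,-0.454,0.062],"rot": [6.04,-21.4,31.44],"jaw": 1},{"slide": [0.547,-0.454,0.062],"rot": [6.04,-21.4,31.44],"jaw": 1},{"slide": [0.547,-0.454,0.062],"rot": [6.04,-21.4,31.44],"jaw": 1},{"slide": [0.547,-0.454,0.062],"rot": [6.04,-21.4,31.44],"jaw": 1},{"slide": [0.547,-0.454,0.062],"rot": [6.04,-21.4,31.44],"jaw": 1},{"slide": [0.547,-0.454,0.062],"rot": [6.04,-21.4,31.44],"jaw": 1}]}}

```text
time_s: 0.98
tcp_pos: [0.4171, -0.276, 0.207]
ee_rot: [-0.022, 0.975, -0.115, -0.189]
ft_force: [1.7, -0.3, 0.8]
grip_width: -0.003
finger_force: 0.0
```

```bash
python3 -c "
from h import *
plan(84,0,180,22)"
```

```text
t 0.98 tcp_st [ -13.8 -293.3  207. ] F_st [1.7 0.2 0.8]
slide [0.1007, -0.2933, -0.0119] rot [0.05, -0.02, -0.02]
```

Call:
{"method": "apply_moves", "body": {"commands": [{"slide": [0.1,-0.293,-0.012],"rot": [0,0,0],"jaw": 1},{"slide": [0.1,-0.293,-0.012],"rot": [0,0,0],"jaw": 1},{"slide": [0.1,-0.293,-0.012],"rot": [0,0,0],"jaw": 1},{"slide": [0.1,-0.293,-0.012],"rot": [0,0,0],"jaw": 1},{"slide": [0.1,-0.293,-0.012],"rot": [0,0,0],"jaw": 1},{"slide": [0.1,-0.293,-0.012],"rot": [0,0,0],"jaw": 1},{"slide": [0.1,-0.293,-0.012],"rot": [0,0,0],"jaw": 1},{"slide": [0.1,-0.293,-0.012],"rot": [0,0,0],"jaw": 1},{"slide": [0.1,-0.293,-0.012],"rot": [0,0,0],"jaw": 1},{"slide": [0.1,-0.293,-0.012],"rot": [0,0,0],"jaw": 1}]}}

```text
time_s: 1.82
tcp_pos: [0.5794, -0.0145, 0.1801]
ee_rot: [-0.022, 0.975, -0.114, -0.19]
ft_force: [-0.2, -0.8, -0.7]
grip_width: 0.001
finger_force: 0.0
```

```bash
python3 -c "
from h import *
plan(84,0,80,22)
c=save(['wrist'])['wrist'];pickle.dump(c,open('w1.pkl','wb'))
W=cloud(c);H,S,V=cv2.split(cv2.cvtColor(c['frame'],cv2.COLOR_BGR2HSV))
Q=(W-O)@RS*1000
for k,m in {'yellow':(H>20)&(H<32)&(S>180)&(V>120),'blue':(H>105)&(H<130)&(S>150)}.items():
    m=m&(abs(Q[...,0])<120)&(abs(Q[...,1])<70)&(Q[...,2]>50)
    P=Q[m];print(k,m.sum(),np.percentile(P,[2,50,98],axis=0).round(1).tolist())
cv2.imwrite('pics/w1.png',c['frame'])
"
```

```text
t 1.82 tcp_st [ 83.   -1.2 180.1] F_st [-0.  -0.9 -0.7]
slide [0.0385, -0.0013, 0.0924] rot [0.1, 0.02, 0.12]
yellow 1597 [[46.9, -33.3, 79.4], [55.0, 0.2, 86.0], [58.8, 33.5, 88.3]]
blue 5628 [[-8.7, -37.9, 80.2], [22.1, 1.1, 94.3], [112.3, 38.1, 226.1]]
```

View pics/w1.png

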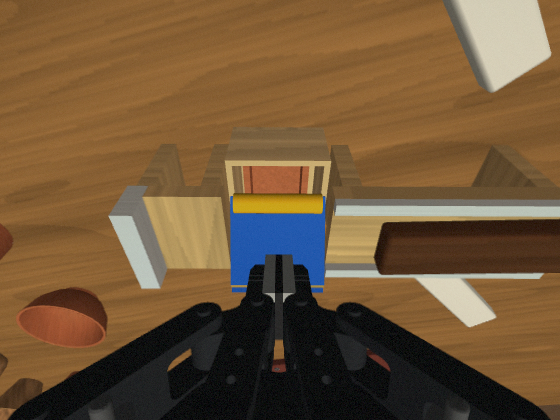

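The wrist view shows the pull centred in the gap at (278,204), with the bar at (475,248) and the stop at (137,240). The measured pull centre is x'≈52 mm, y'≈0, top at z≈87 mm, which matches a≈0.6. Next I descend just outside it.

Call:
{"method": "apply_moves", "body": {"commands": [{"slide": [0.041,-0.001,0.031],"rot": [0,0,0],"jaw": 1},{"slide": [0.041,-0.001,0.031],"rot": [0,0,0],"jaw": 1},{"slide": [0.041,-0.001,0.06],"rot": [0,0,0],"jaw": 1},{"slide": [0.041,-0.001,0.08],"rot": [0,0,0],"jaw": 1},{"slide": [0.041,-0.001,0.092],"rot": [0,0,0],"jaw": 1},{"slide": [0.041,-0.001,0.092],"rot": [0,0,0],"jaw": 1},{"slide": [0.041,-0.001,0.092],"rot": [0,0,0],"jaw": 1},{"slide": [0.041,-0.001,0.092],"rot": [0,0,0],"jaw": 1},{"slide": [0.041,-0.001,0.092],"rot": [0,0,0],"jaw": 1},{"slide": [0.041,-0.001,0.092],"rot": [0,0,0],"jaw": 1}]}}

```text
time_s: 2.7
tcp_pos: [0.584, -0.0159, 0.0813]
ee_rot: [-0.022, 0.975, -0.116, -0.188]
ft_force: [-0.5, 0.1, 0.2]
grip_width: 0.001
finger_force: 0.0
```

```bash
python3 -c "
from h import *
plan(66,0,79,22)
plan(40,0,75,22)
plan(-10,0,71,22)"
```

```text
t 2.7 tcp_st [87.8 -1.4 81.3] F_st [-0.5  0.   0.2]
slide [-0.0193, -0.0014, 0.0102] rot [0.03, -0.16, -0.03]
t 2.7 tcp_st [87.8 -1.4 81.3] F_st [-0.5  0.   0.2]
slide [-0.042, -0.0014, 0.0236] rot [0.03, -0.16, -0.03]
t 2.7 tcp_st [87.8 -1.4 81.3] F_st [-0.5  0.   0.2]
slide [-0.0869, -0.0014, 0.0459] rot [0.03, -0.16, -0.03]
```

Call:
{"method": "apply_moves", "body": {"commands": [{"slide": [-0.006,-0.001,0.004],"rot": [0,0,0],"jaw": 1},{"slide": [-0.013,-0.001,0.007],"rot": [0,0,0],"jaw": 1},{"slide": [-0.019,-0.001,0.01],"rot": [0,0,0],"jaw": 1},{"slide": [-0.025,-0.001,0.014],"rot": [0,0,0],"jaw": 1},{"slide": [-0.031,-0.001,0.017],"rot": [0,0,0],"jaw": 1},{"slide": [-0.037,-0.001,0.021],"rot": [0,0,0],"jaw": 1},{"slide": [-0.042,-0.001,0.0236],"rot": [0,0,0],"jaw": 1},{"slide": [-0.048,-0.001,0.0266],"rot": [0,0,0],"jaw": 1},{"slide": [-0.054,-0.001,0.0296],"rot": [0,0,0],"jaw": 1},{"slide": [-0.06,-0.001,0.0325],"rot": [0,0,0],"jaw": 1}]}}

```text
time_s: 3.53
tcp_pos: [0.5166, 0.0011, 0.072]
ee_rot: [-0.022, 0.975, -0.116, -0.189]
ft_force: [2.5, -0.9, -4.6]
grip_width: 0.002
finger_force: 1.9
```

```bash
cat > chk.py <<'E'
from h import *
def chk(n):
    c=save([n])[n];W=cloud(c);H,S,V=cv2.split(cv2.cvtColor(c['frame'],cv2.COLOR_BGR2HSV))
    Q=(W-O)@RS*1000
    for k,m in {'yellow':(H>20)&(H<32)&(S>180)&(V>120),'blue':(H>105)&(H<130)&(S>150)}.items():
        m=m&(abs(Q[...,0])<120)&(abs(Q[...,1])<60)&(Q[...,2]>50)&(Q[...,2]<170)
        P=Q[m]
        if len(P):print(n,k,m.sum(),np.percentile(P,[2,50,98],axis=0).round(1).tolist())
    return c
E
python3 -c "
from chk import *
plan(-10,0,71,22)
plan(-32,0,69,22)
chk('wrist');chk('side')"
```

```text
t 3.53 tcp_st [18.2 -0.7 72. ] F_st [ 2.7 -0.3 -4.6]
slide [-0.0258, -0.0007, 0.0115] rot [0.07, -0.02, -0.03]
t 3.53 tcp_st [18.2 -0.7 72. ] F_st [ 2.7 -0.3 -4.6]
slide [-0.0454, -0.0007, 0.0216] rot [0.07, -0.02, -0.03]
wrist yellow 333 [[6.1, -31.2, 75.8], [7.5, 19.0, 77.7], [8.9, 31.5, 80.5]]
wrist blue 997 [[-17.9, -54.2, 86.5], [48.2, -0.3, 118.0], [67.4, 54.4, 142.0]]
side yellow 2 [[-4.4, 32.8, 84.3], [-3.0, 33.7, 84.6], [-1.7, 34.6, 84.8]]
side blue 740 [[-80.2, -33.6, 72.8], [-64.2, 5.2, 104.3], [-25.6, 38.4, 133.6]]
```

Call:
{"method": "apply_moves", "body": {"commands": [{"slide": [-0.006,-0.001,0.003],"rot": [0,0,0],"jaw": 1},{"slide": [-0.012,-0.001,0.0055],"rot": [0,0,0],"jaw": 1},{"slide": [-0.018,-0.001,0.008],"rot": [0,0,0],"jaw": 1},{"slide": [-0.024,-0.001,0.011],"rot": [0,0,0],"jaw": 1},{"slide": [-0.03,-0.001,0.014],"rot": [0,0,0],"jaw": 1},{"slide": [-0.035,-0.001,0.0165],"rot": [0,0,0],"jaw": 1},{"slide": [-0.039,-0.001,0.0185],"rot": [0,0,0],"jaw": 1},{"slide": [-0.042,-0.001,0.02],"rot": [0,0,0],"jaw": 1},{"slide": [-0.044,-0.001,0.021],"rot": [0,0,0],"jaw": 1},{"slide": [-0.0455,-0.001,0.0216],"rot": [0,0,0],"jaw": 1}]}}

```text
time_s: 4.47
tcp_pos: [0.4685, 0.0139, 0.0694]
ee_rot: [-0.022, 0.975, -0.115, -0.189]
ft_force: [0.9, -0.3, -2.0]
grip_width: 0.001
finger_force: 1.1
```

```bash
python3 -c "
from chk import *
plan(-36,0,69,22)
chk('wrist');chk('side')"
```

```text
t 4.47 tcp_st [-31.5   0.5  69.4] F_st [ 0.9 -0.1 -2. ]
slide [-0.0041, 0.0005, 0.0021] rot [0.05, -0.04, -0.02]
wrist yellow 472 [[-44.7, -32.6, 71.5], [-43.1, 18.2, 73.7], [-25.1, 33.3, 87.7]]
wrist blue 1003 [[-59.4, -53.7, 84.2], [-2.6, 0.9, 114.5], [17.9, 55.1, 139.9]]
side blue 609 [[-83.2, -32.9, 72.1], [-79.7, 7.2, 107.3], [-67.8, 39.0, 139.3]]
```

Call:
{"method": "apply_moves", "body": {"commands": [{"slide": [-0.001,0,0.0005],"rot": [0,0,0],"jaw": 1},{"slide": [-0.002,0,0.001],"rot": [0,0,0],"jaw": 1},{"slide": [-0.003,0,0.0015],"rot": [0,0,0],"jaw": 1},{"slide": [-0.004,0,0.002],"rot": [0,0,0],"jaw": 1},{"slide": [-0.005,0,0.0025],"rot": [0,0,0],"jaw": 1},{"slide": [-0.006,0,0.0025],"rot": [0,0,0],"jaw": 1},{"slide": [-0.006,0,0.0025],"rot": [0,0,0],"jaw": 1},{"slide": [-0.006,0,0.0025],"rot": [0,0,0],"jaw": 1},{"slide": [-0.006,0,0.0025],"rot": [0,0,0],"jaw": 1},{"slide": [-0.006,0,0.0025],"rot": [0,0,0],"jaw": 1}]}}

```text
time_s: 5.4
tcp_pos: [0.4647, 0.0148, 0.0693]
ee_rot: [-0.022, 0.975, -0.116, -0.187]
ft_force: [9.0, -0.4, -5.1]
grip_width: -0.0
finger_force: 5.3
```

```bash
python3 -c "
from chk import *
plan(10,0,75,22)
plan(20,0,200,0)
chk('wrist');chk('side')"
```

```text
t 5.4 tcp_st [-35.4   0.5  69.3] F_st [ 8.8  1.7 -5.1]
slide [0.0401, 0.0005, -0.0221] rot [-0.0, -0.33, -0.06]
t 5.4 tcp_st [-35.4   0.5  69.3] F_st [ 8.8  1.7 -5.1]
slide [0.0032, 0.0005, -0.142] rot [0.01, 21.67, -0.06]
wrist yellow 535 [[-48.6, -33.1, 71.0], [-46.9, 19.0, 73.4], [-18.2, 34.0, 95.1]]
wrist blue 992 [[-62.5, -52.9, 86.0], [-3.7, 1.2, 116.6], [13.9, 54.5, 140.0]]
side blue 595 [[-84.0, -32.2, 72.7], [-80.8, 6.8, 108.4], [-71.5, 39.1, 138.8]]
```

Call:
{"method": "apply_moves", "body": {"commands": [{"slide": [0.02,0,-0.011],"rot": [0,0,0],"jaw": 1},{"slide": [0.04,0,-0.022],"rot": [0,0,0],"jaw": 1},{"slide": [0.04,0,-0.022],"rot": [0,0,0],"jaw": 1},{"slide": [0.028,0,-0.055],"rot": [0,0,0],"jaw": 1},{"slide": [0.014,0,-0.09],"rot": [0,0,0],"jaw": 1},{"slide": [0,0,-0.125],"rot": [0,0,0],"jaw": 1},{"slide": [0.003,0,-0.142],"rot": [0,0,0],"jaw": 1},{"slide": [0.003,0,-0.142],"rot": [0,7,0],"jaw": 1},{"slide": [0.003,0,-0.142],"rot": [0,14,0],"jaw": 1},{"slide": [0.003,0,-0.142],"rot": [0,21.7,0],"jaw": 1}]}}

```text
time_s: 6.33
tcp_pos: [0.5174, 0.0026, 0.1999]
ee_rot: [-0.0, 0.993, -0.117, -0.004]
ft_force: [-0.8, -0.4, 0.6]
grip_width: -0.005
finger_force: 0.0
```

```bash
python3 -c "
from chk import *
c=chk('scene');chk('side')
W=cloud(c);Q=(W-O)@RS*1000;V=c['frame'].max(2)
m=(V<100)&(Q[...,2]>104)&(Q[...,2]<116)&(abs(Q[...,0]-20)<45)&(Q[...,1]<0)&(Q[...,1]>-320)
P=Q[m];print(m.sum(),np.percentile(P,[1,50,99],axis=0).round(1).tolist(),cv2.minAreaRect(P[:,:2].astype(np.float32)))
plan(22,-320,180,0)
cv2.imwrite('pics/s2.png',c['frame'][150:310,120:380].repeat(3,0).repeat(3,1))
"
```

```text
scene yellow 57 [[-57.3, -27.8, 71.6], [-52.4, 4.4, 76.0], [-49.1, 30.0, 80.8]]
scene blue 102 [[-66.5, -2.5, 85.1], [-64.0, 20.7, 101.6], [-61.1, 34.0, 127.8]]
side blue 593 [[-83.8, -33.2, 72.2], [-80.7, 5.9, 107.7], [-72.5, 39.3, 139.3]]
807 [[3.5, -274.4, 104.5], [26.1, -175.0, 109.2], [44.2, -85.6, 113.5]] ((24.086030960083008, -180.3181610107422), (40.27272033691406, 194.964111328125), 1.425358533859253)
t 6.43 tcp_st [ 14.6   0.9 199.9] F_st [-1.5 -0.1 -0.9]
slide [0.0069, 0.3209, 0.0206] rot [0.13, 0.59, 0.13]
```

View pics/s2.png

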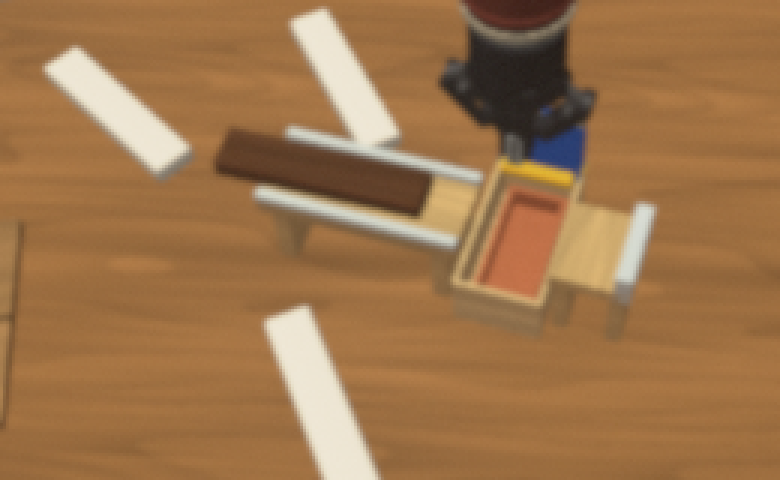

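The crop shows the cover folded (blue at (560,150), yellow pull at (537,172)). The dish is undisturbed, and the bar is still in its lane at (325,175). Now I move behind its rear end.

Call:
{"method": "apply_moves", "body": {"commands": [{"slide": [0.008,0.326,0],"rot": [0,0,0],"jaw": 1},{"slide": [0.008,0.326,0],"rot": [0,0,0],"jaw": 1},{"slide": [0.008,0.326,0],"rot": [0,0,0],"jaw": 1},{"slide": [0.008,0.326,0],"rot": [0,0,0],"jaw": 1},{"slide": [0.008,0.326,0],"rot": [0,0,0],"jaw": 1},{"slide": [0.008,0.326,0],"rot": [0,0,0],"jaw": 1},{"slide": [0.008,0.326,0],"rot": [0,0,0],"jaw": 1},{"slide": [0.008,0.326,0],"rot": [0,0,0],"jaw": 1},{"slide": [0.008,0.326,0],"rot": [0,0,0],"jaw": 1},{"slide": [0.008,0.326,0.02],"rot": [0,0,0],"jaw": 1}]}}

```text
time_s: 7.27
tcp_pos: [0.4486, -0.3201, 0.1828]
ee_rot: [0.0, 0.993, -0.12, -0.006]
ft_force: [0.6, 0.4, -0.3]
grip_width: 0.002
finger_force: 0.0
```

```bash
python3 -c "
from h import *
plan(23,-325,105,0)"
```

```text
t 7.27 tcp_st [  27.1 -328.9  182.8] F_st [ 0.5  0.5 -0.3]
slide [-0.0033, -0.004, 0.0778] rot [0.12, 0.63, -0.3]
```

Call:
{"method": "apply_moves", "body": {"commands": [{"slide": [-0.004,0,0.03],"rot": [0,0.6,-0.3],"jaw": 1},{"slide": [-0.004,0,0.06],"rot": [0,0.6,-0.3],"jaw": 1},{"slide": [-0.004,0,0.078],"rot": [0,0.6,-0.3],"jaw": 1},{"slide": [-0.004,0,0.078],"rot": [0,0.6,-0.3],"jaw": 1},{"slide": [-0.004,-0.008,0.078],"rot": [0,0.6,-0.3],"jaw": 1},{"slide": [-0.004,-0.016,0.078],"rot": [0,0.6,-0.3],"jaw": 1},{"slide": [-0.004,-0.024,0.078],"rot": [0,0.6,-0.3],"jaw": 1},{"slide": [-0.004,-0.03,0.078],"rot": [0,0.6,-0.3],"jaw": 1},{"slide": [-0.004,-0.036,0.078],"rot": [0,0.6,-0.3],"jaw": 1},{"slide": [-0.004,-0.042,0.078],"rot": [0,0.6,-0.3],"jaw": 1}]}}

```text
time_s: 8.1
tcp_pos: [0.4537, -0.2747, 0.1033]
ee_rot: [0.001, 0.993, -0.115, -0.001]
ft_force: [-1.5, -3.6, 3.3]
grip_width: -0.003
finger_force: 1.8
```

```bash
cat > bar.py <<'E'
from chk import *
def bar():
    c=save(['scene'])['scene']
    W=cloud(c);Q=(W-O)@RS*1000;H,S,V=cv2.split(cv2.cvtColor(c['frame'],cv2.COLOR_BGR2HSV))
    m=(V<110)&(S>70)&(Q[...,2]>102)&(Q[...,2]<116)&(abs(Q[...,0]-20)<40)&(Q[...,1]<110)&(Q[...,1]>-320)
    n,l,s,_=cv2.connectedComponentsWithStats(m.astype(np.uint8));P=Q[l==1+s[1:,4].argmax()]
    print(len(P),np.percentile(P,[1,50,99],axis=0).round(1).tolist(),cv2.minAreaRect(P[:,:2].astype(np.float32)))
    return c
E
python3 -c "
from bar import *
plan(23,-240,105,0);plan(22,-119,104,0);bar()"
```

```text
t 8.1 tcp_st [  21.5 -283.5  103.3] F_st [-0.6 -3.9  3.3]
slide [0.0017, -0.0435, -0.0018] rot [0.13, 0.08, 0.29]
t 8.1 tcp_st [  21.5 -283.5  103.3] F_st [-0.6 -3.9  3.3]
slide [0.0014, -0.1645, -0.0011] rot [0.13, 0.08, 0.29]
933 [[3.4, -268.4, 102.7], [26.1, -166.0, 109.1], [44.4, -71.1, 113.9]] ((24.342973709106445, -171.44873046875), (43.369056701660156, 203.5735626220703), 1.152478814125061)
```

Call:
{"method": "apply_moves", "body": {"commands": [{"slide": [0.001,-0.007,-0.002],"rot": [0,0,0],"jaw": 1},{"slide": [0.001,-0.014,-0.002],"rot": [0,0,0],"jaw": 1},{"slide": [0.001,-0.021,-0.002],"rot": [0,0,0],"jaw": 1},{"slide": [0.001,-0.028,-0.002],"rot": [0,0,0],"jaw": 1},{"slide": [0.001,-0.035,-0.002],"rot": [0,0,0],"jaw": 1},{"slide": [0.001,-0.042,-0.002],"rot": [0,0,0],"jaw": 1},{"slide": [0.001,-0.049,-0.002],"rot": [0,0,0],"jaw": 1},{"slide": [0.001,-0.056,-0.002],"rot": [0,0,0],"jaw": 1},{"slide": [0.001,-0.063,-0.002],"rot": [0,0,0],"jaw": 1},{"slide": [0.001,-0.07,-0.002],"rot": [0,0,0],"jaw": 1}]}}

```text
time_s: 8.98
tcp_pos: [0.4701, -0.2058, 0.104]
ee_rot: [0.0, 0.993, -0.115, -0.002]
ft_force: [-1.2, -4.5, 3.4]
grip_width: 0.002
finger_force: 2.0
```

```bash
python3 -c "
from bar import *
plan(22,-120,105,0);bar()"
```

```text
t 8.98 tcp_st [  21.4 -212.7  104. ] F_st [-0.2 -4.6  3.4]
slide [0.0011, -0.0927, -0.0011] rot [0.05, 0.2, 0.3]
953 [[4.5, -197.8, 102.6], [26.8, -95.4, 109.1], [45.1, -1.3, 113.8]] ((23.809694290161133, -100.79631805419922), (44.66597366333008, 202.5828399658203), 0.32816797494888306)
```

Call:
{"method": "apply_moves", "body": {"commands": [{"slide": [0.001,-0.008,-0.001],"rot": [0,0,0],"jaw": 1},{"slide": [0.001,-0.016,-0.001],"rot": [0,0,0],"jaw": 1},{"slide": [0.001,-0.024,-0.001],"rot": [0,0,0],"jaw": 1},{"slide": [0.001,-0.032,-0.001],"rot": [0,0,0],"jaw": 1},{"slide": [0.001,-0.04,-0.001],"rot": [0,0,0],"jaw": 1},{"slide": [0.001,-0.048,-0.001],"rot": [0,0,0],"jaw": 1},{"slide": [0.001,-0.056,-0.001],"rot": [0,0,0],"jaw": 1},{"slide": [0.001,-0.064,-0.001],"rot": [0,0,0],"jaw": 1},{"slide": [0.001,-0.072,-0.001],"rot": [0,0,0],"jaw": 1},{"slide": [0.001,-0.08,-0.001],"rot": [0,0,0],"jaw": 1}]}}

```text
time_s: 9.87
tcp_pos: [0.4894, -0.128, 0.1049]
ee_rot: [0.0, 0.993, -0.115, -0.002]
ft_force: [-0.6, -2.0, -1.5]
grip_width: -0.003
finger_force: 0.6
```

```bash
python3 -c "
from bar import *
plan(22,-110,105,0);bar()"
```

```text
t 9.87 tcp_st [  21.9 -132.5  104.9] F_st [-0.1 -2.1 -1.5]
slide [0.0002, -0.0225, -0.0001] rot [0.05, 0.2, 0.3]
971 [[5.1, -115.8, 102.7], [27.8, -17.5, 108.9], [45.6, 76.5, 113.8]] ((24.180652618408203, -22.10327911376953), (201.26341247558594, 45.2623176574707), 89.53418731689453)
```

Call:
{"method": "apply_moves", "body": {"commands": [{"slide": [0,-0.005,0],"rot": [0,0,0],"jaw": 1},{"slide": [0,-0.01,0],"rot": [0,0,0],"jaw": 1},{"slide": [0,-0.014,0],"rot": [0,0,0],"jaw": 1},{"slide": [0,-0.017,0],"rot": [0,0,0],"jaw": 1},{"slide": [0,-0.019,0],"rot": [0,0,0],"jaw": 1},{"slide": [0,-0.02,0],"rot": [0,0,0],"jaw": 1},{"slide": [0,-0.021,0],"rot": [0,0,0],"jaw": 1},{"slide": [0,-0.022,0],"rot": [0,0,0],"jaw": 1},{"slide": [0,-0.023,0],"rot": [0,0,0],"jaw": 1},{"slide": [0,-0.024,0],"rot": [0,0,0],"jaw": 1}]}}

```text
time_s: 10.75
tcp_pos: [0.4941, -0.1078, 0.1049]
ee_rot: [0.002, 0.993, -0.116, -0.002]
ft_force: [-3.3, -10.3, -0.6]
grip_width: -0.0
finger_force: 5.9
```

```bash
python3 -c "
from bar import *
plan(22,-108,105,0);bar()"
```

```text
t 10.75 tcp_st [  21.8 -111.8  104.9] F_st [ -0.8 -10.8  -0.6]
slide [0.0002, -0.0038, -0.0001] rot [0.2, 0.21, 0.2]
965 [[4.6, -96.7, 102.7], [27.2, 0.8, 108.7], [45.2, 94.8, 113.5]] ((24.55914306640625, -3.0551300048828125), (44.00478744506836, 199.6542510986328), 0.5790451765060425)
```

Force rose to about 11 N, so the bar is against the stop. I back off, lift clear and check.

Call:
{"method": "apply_moves", "body": {"commands": [{"slide": [0,0.01,0],"rot": [0,0,0],"jaw": 1},{"slide": [0,0.03,0],"rot": [0,0,0],"jaw": 1},{"slide": [0,0.05,0],"rot": [0,0,0],"jaw": 1},{"slide": [0,0.07,-0.02],"rot": [0,0,0],"jaw": 1},{"slide": [0,0.09,-0.05],"rot": [0,0,0],"jaw": 1},{"slide": [0,0.11,-0.08],"rot": [0,0,0],"jaw": 1},{"slide": [0,0.13,-0.1],"rot": [0,0,0],"jaw": 1},{"slide": [0,0.15,-0.12],"rot": [0,0,0],"jaw": 1},{"slide": [0,0.15,-0.12],"rot": [0,0,0],"jaw": 1},{"slide": [0,0.15,-0.12],"rot": [0,0,0],"jaw": 1}]}}

```text
time_s: 11.63
tcp_pos: [0.4611, -0.2529, 0.2262]
ee_rot: [0.0, 0.993, -0.116, -0.0]
ft_force: [0.6, 0.8, 0.1]
grip_width: -0.004
finger_force: 0.0
```

```bash
python3 -c "
from bar import *
plan(22,-108,105,0);c=bar();chk('side');chk('scene')
cv2.imwrite('pics/s3.png',c['frame'][150:310,120:380].repeat(3,0).repeat(3,1))"
```

```text
t 11.63 tcp_st [  23.6 -260.5  226.2] F_st [0.4 0.9 0.1]
slide [-0.0011, -0.1527, 0.121] rot [0.06, 0.05, 0.16]
958 [[5.0, -92.1, 102.3], [27.2, 2.9, 108.6], [45.5, 95.0, 113.7]] ((24.417570114135742, 1.649261474609375), (43.640811920166016, 191.409423828125), 0.0013111408334225416)
side blue 595 [[-83.9, -32.8, 72.4], [-80.8, 6.8, 108.2], [-72.5, 39.0, 139.4]]
scene yellow 65 [[-56.4, -30.2, 72.6], [-52.8, 1.1, 77.0], [-47.9, 30.1, 80.4]]
scene blue 259 [[-67.6, -31.8, 85.7], [-64.5, 0.4, 108.9], [-61.3, 33.3, 130.3]]
```

View pics/s3.png

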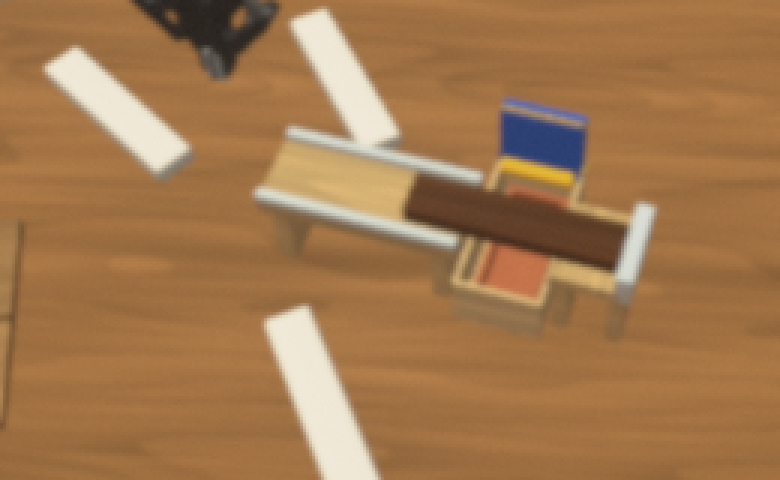

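The crop shows the bar from (410,195) to (625,245), touching the stop and lying across both rests. The cover is upright at (542,135), the dish is in place, and the gripper is clear at (215,60).

```bash
python3 -c "
from h import *
print(robot.sign_off())"
```

```text
the job is handed in; nothing more can be done
None
```

The job is handed in: the cover is folded upright, the bar lies across both rests against the stop, and the gripper is clear; the dish looked in place in the last picture, and the arm went nowhere near the other pottery (the sign-off returned no verdict).

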